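Set the boom tube to its depth band and lock the clamp

ROBOT

A 6-joint arm with a two-finger parallel gripper is mounted at the origin on the work surface. World frame = base frame: x ahead of the robot, y to its left, z up, the work surface at z = 0. Lengths are in m, angles in rad, forces in N, time in s.
With the tool pointing down it reaches from about 0.35 to 0.725 m from the base axis. Payload 4.3 kg.
Tool frame: the origin (TCP) lies at the very end of the fingers, on their centre line; the grasp point (between the pads) lies 19 mm behind it; z points along the fingers, x is the direction in which the jaws open and shut, and the axes are right-handed (so a half turn about z gives the same grasp; the last joint's range is limited). The gripper opens to 85 mm and grips with 20 to 120 N. Pads are 22 mm wide; open, the fingers measure 114 mm over their backs; the gripper's body (76 mm by 85 mm) begins 54 mm behind the grasp point. The pads swing forward as they close: fully open they stand 13 mm farther back than shut.
Start: joints at [1.125, 0.377, 0.081, 1.274, 0, 1.46], TCP at [0.189, 0.543, 0.231] pointing down, gripper open.
Joint ranges: [-2.72, 2.72], [-0.84, 1.66], [-1.02, 1.22], [-1.77, 2.12], [-1.37, 1.28], [-3.14, 3.14]. Speed limits (rad/s): [2.57, 2.57, 3.14, 3.14, 3.14, 3.14].

INTERFACE

Orientations are given as a 3x3 rotation matrix whose columns are the frame's x, y, z axes.
In Python, from station import env gives the robot as it stands.
- The arm moves only by the shell command python3 -m creep 'ROWS' [OPENING] [FORCE]. ROWS is a JSON object of lists of equal length, an entry for each row: "slide": the shift along the tool's x, y, z normalised to -1 to 1, where 1 is 0.4 m, a list of three; "turn": the turn, a rotation vector about the tool's x, y, z normalised to -1 to 1, where 1 is 2 pi rad, a list of three. A call has 1 to 20 rows; each row is the pose to reach, as a shift and turn from the pose commanded when the call began, along the tool's axes at that moment, turning the shorter way round; what a row does not reach only later rows make up. A row lasts 1/12 s, in which the tool goes at most 41.7 mm and 7.16 degrees, less where a joint would pass 70% of its speed; a pose out of reach is approached as far as the arm can. A call with a number of a shift or a turn outside -1 to 1 is refused whole. A call with a gripper value outside its range is refused whole. OPENING is the opening, from -1 (shut) to 1 (fully open), set as the call begins (- or left out, the last holds). The fingers move at their own pace and stop on an object; FORCE is the grip in N (left out, the last holds). Time passes only in rows, so rows that repeat a pose let the fingers close. It gives the time, the measured TCP pose, the force and the opening at its end, in the units of the state.
- env.sense(): the state, without advancing time (a new reading comes with each control period).
- env.snapshot(name): name is "scene" or "top"; returns a dict with "pixels" (420x560x3 uint8, red, green, blue), "K" (3x3 intrinsics, pixels), "extrinsics" (4x4, takes a point from camera to world coordinates). Camera axes: x right, y up, looking along -z (the intrinsics and any distortion apply to the point x, -y, -z); pixel columns grow to the right and rows downward; lengths in m; the calibration is good to about 2 mm. A picture is of the moment at which its call begins. There is no depth.
- env.sign_off(): hands the job in, once; it reports no verdict.
The state is a dict: "t": time; "joint_positions": joint angles; "qd": joint speeds; "tau": joint torques, N m; "ee_pos": TCP position; "tool_rot": TCP orientation; "ft_force": force on the tool from outside, world axes, zero at the start; "moment": the same for the moment, N m; "opening": finger opening in m.
Only numpy, scipy, OpenCV 4.12 (cv2) and the standard library are available. Lean on these libraries where they do the work, as an engineer would, in place of code of your own. Each camera call takes 0.05 s, during which the arm holds its last target.

TASK

The lamp-boom tube lies in the trough of the blue clamp stand. Slide it into the block's bore until the mouth of the bore stands at the middle of the tube's red band, and only then swing the yellow-gripped lever round to its stop to lock it, leaving the tube at that depth. Leave the other things on the bench where they are.

Things in the scene. Friction and masses are not known exactly. Their poses are not given: they have to be found in the camera images.
- clamp: Fixed clamp stand, placed and turned differently each time. Origin at bench level; its x is the sliding direction (trough towards bore), roughly to the robot's left; z up. Grey base plate: x -165 to +135 mm, y +-50 mm, 12 mm thick. Blue block: x +45 to +125 mm, y +-33 mm, top 95 mm above the bench. Straight 33 mm through-bore along x, with a 2 mm lead-in and no stop inside.
- trough (a point): Bottom line of the open aluminium V-trough at its outer end, on the stand's axis, x -150 mm. The trough runs to x +35 mm. Its two walls end 5.5 mm below the tube's axis (54.5 mm above the bench) and stand within 21 mm of it sideways, so fingertips can pass over them behind the tube; the outer end is open.
- mouth (a point): Centre of the bore's mouth, in the plane of the blue block's face towards the trough, 45 mm along the stand's x, 60 mm above the bench; axes as the stand's.
- tube: Loose round aluminium tube, 30 mm outside, 160 mm long, 0.16 to 0.28 kg, tail closed by a firm flat black plug. Origin at mid-length on the axis; x points to the leading end. It lies in the trough, axis 60 mm above the bench and in line with the bore, leading end 10 to 25 mm short of the mouth. Sliding takes about 1 to 4 N; it stays where pushing stops.
- tube_tip (a point): Centre of the tube's leading end face, 80 mm ahead of its origin.
- tube_tail (a point): Centre of the tube's black tail face, 80 mm behind its origin.
- band (a point): Middle (on the axis) of the red band painted round the tube, 10 mm wide, 20 mm ahead of the tube's origin, 60 mm behind the leading end.
- lever (a joint): Clamp lever on top of the block, turning level about an upright pin. At 0 it points along the stand's +y; it grows clockwise seen from above, to 1.571 at its stop, where it points along the stand's +x, away from the trough. Starts between 0.1 and 0.5 (unlocked). Friction holds it where it is left; about 2 N at the grip turns it.
- lever_pivot (a point): On the lever's upright pin, at the height of the grip's axis, 113 mm above the bench.
- lever_grip (a point): Middle of the lever's yellow round grip, 62.5 mm from the pin and 113 mm above the bench. The grip is 20 mm across and 45 mm long, along the lever (40 to 85 mm from the pin); under it is free space of at least 8 mm.
- screwdriver: Bystander: red-handled screwdriver, 190 mm, lying on the stand's -y side. Origin on its underside.
- spool: Bystander: blue solder spool, 54 mm across, 40 mm high, standing on the stand's +y side. Origin at the centre of its underside.
- multimeter: Bystander: orange multimeter lying flat, 150 x 78 x 38 mm. Origin at the centre of its underside.
- tape: Bystander: grey and yellow tape measure, 80 x 36 x 55 mm. Origin at the centre of its underside.
- cup: Bystander: green plastic cup, 76 mm across, 90 mm high. Origin at the centre of its underside.
- jar: Bystander: clear jar with a black cap, 70 mm across, 85 mm high. Origin at the centre of its underside.
Mind the look-alikes: they are no part of the job. Of the things that look like the tube, the smallest one is meant.

How it is judged:
On the way, in this order (a step that is already met when the one before it is completed fails the run):
1. the tube rests in the bore with the mouth at the red band, the lever still unlocked (x of band in the frame of mouth between -0.006 and 0.006 m and y of tube_tip in the frame of mouth between -0.006 and 0.006 m and z of tube_tip in the frame of mouth between -0.006 and 0.006 m and angle between the x axis of tube and the x axis of clamp, either way round below 0.08 rad and linear speed of tube below 0.01 m/s and value of joint lever below 0.8 rad), for 0.2 s.
2. the lever is swung to its stop (value of joint lever above 1.4 rad), for 0.2 s.
At the end, for the whole second after the job is handed in: The tube lies in the bore with the middle of its red band within 6 mm of the plane of the mouth, its leading end within 6 mm of the bore's axis sideways and in height, in line with the bore within 0.08 rad, at rest (below 10 mm/s), and the lever stands beyond 1.4 rad (stop at 1.57) (x of band in the frame of mouth between -0.006 and 0.006 m and y of tube_tip in the frame of mouth between -0.006 and 0.006 m and z of tube_tip in the frame of mouth between -0.006 and 0.006 m and angle between the x axis of tube and the x axis of clamp, either way round below 0.08 rad and linear speed of tube below 0.01 m/s and value of joint lever above 1.4 rad); the robot touches nothing.
It fails at once if the lever is swung past 0.8 rad before the tube is at the depth of its band (mouth more than 8 mm from the band's middle) (value of joint lever above 0.8 rad and (x of band in the frame of mouth below -0.008 m or x of band in the frame of mouth above 0.008 m)).
It fails at once if a bystander is shoved more than 25 mm (distance of any of screwdriver, spool, multimeter, tape, cup, jar from where it was at the start of the episode above 0.025 m).
It also fails if it takes over 51 s, if anything falls off the work surface, if the arm or the gripper's body presses on something with over 40 N, if the wrist force passes 120 N, or if a joint passes its speed limit or range.

## Working session

There is one attempt and no reset: what is moved stays moved. The work goes in short steps, Python scripts to look and compute and a shell command to move; the robot and the scene stay as the last step left them, time stands still between calls to the robot, and variables do not carry over. Pictures are saved under pics/ and viewed, and the job is handed in when it is done.

```bash
ls; mkdir -p pics; python3 - <<'E'
from station import env
import cv2,numpy as np
for n in ("scene","top"):
    s=env.snapshot(n); cv2.imwrite(f"pics/{n}0.png",s["pixels"][:,:,::-1]); print(s["K"],s["extrinsics"],s.keys())
    np.savez(f"{n}0.npz",**{k:v for k,v in s.items() if v is not None})
print(env.sense())
E
```

```text
pics
[[462.57862795   0.         284.61402395]
 [  0.         462.57862795 209.11733866]
 [  0.           0.           1.        ]] [[ 4.90354949e-01 -7.21523251e-01  4.88831487e-01  1.13737959e+00]
 [ 8.71522365e-01  4.06531305e-01 -2.74191658e-01 -3.17695258e-01]
 [-8.89645819e-04  5.60478810e-01  8.28168288e-01  1.10244833e+00]
 [ 0.00000000e+00  0.00000000e+00  0.00000000e+00  1.00000000e+00]] dict_keys(['pixels', 'K', 'extrinsics'])
[[518.90991911   0.         283.72770136]
 [  0.         518.90991911 214.92945678]
 [  0.           0.           1.        ]] [[ 0.01464394  0.99607599 -0.08728213  0.39894029]
 [-0.99988643  0.01427707 -0.00482601 -0.01136592]
 [-0.00356094  0.08734289  0.99617194  1.53658351]
 [ 0.          0.          0.          1.        ]] dict_keys(['pixels', 'K', 'extrinsics'])
{'t': 0.1, 'joint_positions': array([ 1.12471917e+00,  3.78008609e-01,  7.97952289e-02,  1.27442211e+00,
       -1.98994345e-05,  1.46048822e+00]), 'qd': array([ 0.00021528, -0.00089124,  0.00334506, -0.00128923, -0.00023126,
        0.00089885]), 'tau': array([ 1.90807164e-04, -4.64695394e+01,  2.70581889e+01,  1.20830949e-02,
       -2.44501452e-04, -7.29646700e-06]), 'ee_pos': array([0.18921141, 0.54235979, 0.23045754]), 'tool_rot': array([[ 3.29494639e-01,  9.44157128e-01, -7.75515895e-04],
       [ 9.44155672e-01, -3.29495501e-01, -1.66777592e-03],
       [-1.83017152e-03, -1.82684507e-04, -9.99998309e-01]]), 'ft_force': array([ 0.60809748, -0.55873587, -0.32290871]), 'moment': array([0.05574636, 0.03300725, 0.01488696]), 'opening': 0.08552046996337709}
```

```bash
sleep 8; ls pics
```

```text
scene0.png
top0.png
```

View pics/scene0.png

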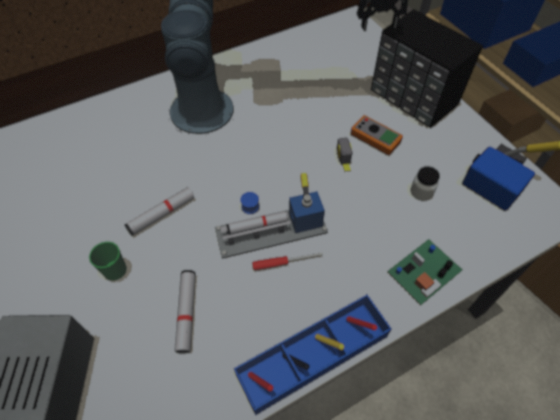

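View pics/top0.png

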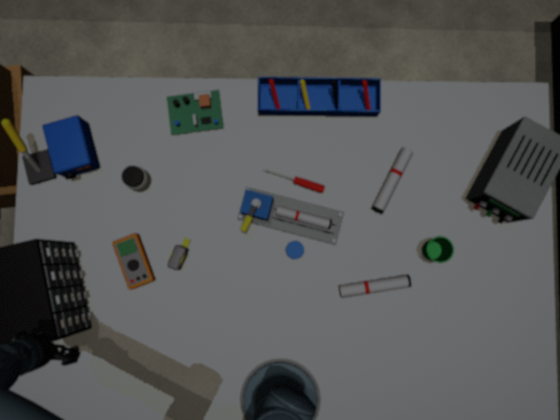

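```bash
python3 - <<'E'
import cv2,numpy as np
a=cv2.imread("pics/top0.png")[180:255,225:355]; b=cv2.imread("pics/scene0.png")[165:260,205:335]
a=cv2.resize(a,None,fx=6,fy=6,interpolation=cv2.INTER_CUBIC);b=cv2.resize(b,None,fx=6,fy=6,interpolation=cv2.INTER_CUBIC)
cv2.imwrite("pics/ca.png",cv2.convertScaleAbs(a,alpha=1.4));cv2.imwrite("pics/cb.png",cv2.convertScaleAbs(b,alpha=1.4))
E
```

```text
(no output)
```

View pics/ca.png

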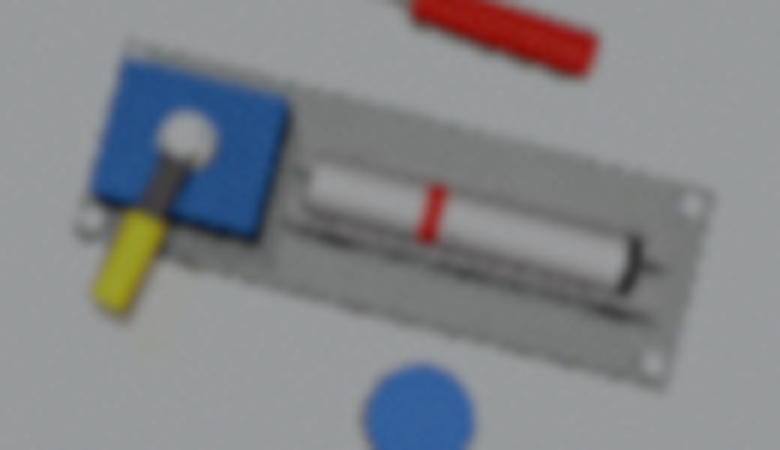

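View pics/cb.png

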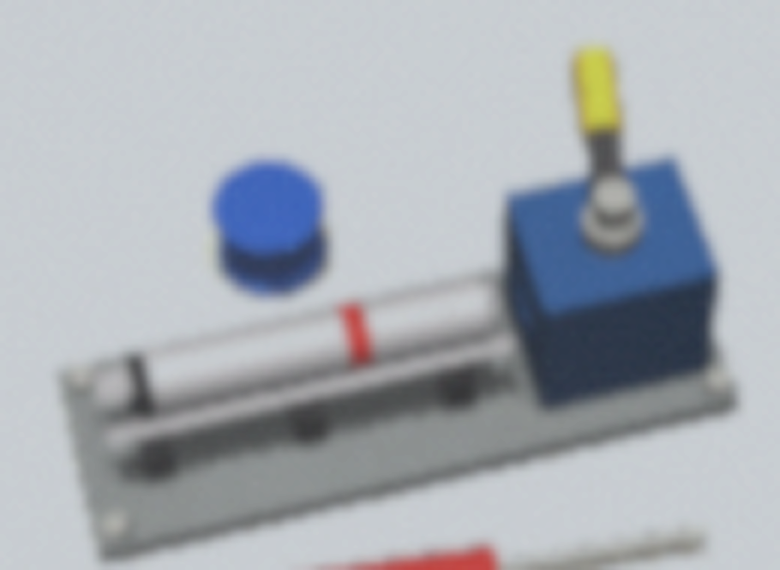

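```bash
cat > h.py <<'E'
import numpy as np,cv2
def ray(s,px,z):
    K=s["K"];E=s["extrinsics"]
    u,v=px; d=E[:3,:3]@np.array([(u-K[0,2])/K[0,0],-(v-K[1,2])/K[1,1],-1]); o=E[:3,3]
    return o+d*(z-o[2])/d[2]
def cr(n): 
    return {"top":(225,180),"scene":(205,165)}[n]
def cpx(n,p): return ((p[0]+.5)/6-.5+cr(n)[0],(p[1]+.5)/6-.5+cr(n)[1])
def fit(P,Q):
    P=np.array(P);Q=np.array(Q);p=P.mean(0);q=Q.mean(0)
    H=(P-p).T@(Q-q);a=np.arctan2(H[0,1]-H[1,0],H[0,0]+H[1,1])
    R=np.array([[np.cos(a),-np.sin(a)],[np.sin(a),np.cos(a)]]);return R,q-R@p,a
E
python3 - <<'E'
from h import *
S={n:dict(np.load(n+"0.npz")) for n in("top","scene")}
C={"top":[((130,42),.135,-.05,.012),((712,188),-.165,-.05,.012),((663,388),-.165,.05,.012),((127,60),.125,-.033,.095),((290,97),.045,-.033,.095),((258,240),.045,.033,.095),((93,200),.125,.033,.095)],
"scene":[((58,370),-.165,.05,.012),((105,558),-.165,-.05,.012),((738,405),.135,-.05,.012),((508,195),.045,.033,.095),((675,160),.125,.033,.095),((715,270),.125,-.033,.095),((548,315),.045,-.033,.095)]}
aP=[];aQ=[]
for n in C:
    P=[c[1:3] for c in C[n]];Q=[ray(S[n],cpx(n,c[0]),c[3])[:2] for c in C[n]]
    R,t,a=fit(P,Q);print(n,t,a,np.round(((Q-t)@R-P)*1000,1).tolist());aP+=P;aQ+=Q
R,t,a=fit(aP,aQ);print(t,a);np.savez("clamp.npz",R=R,t=t,a=a)
T={"top":{"band":((432,213),.072),"tip":((308,183),.068),"tailtop":((630,262),.072),"pin":((188,132),.12),"gripmid":((130,262),.12),"gripend":((113,305),.115)},
"scene":{"band":((357,332),.07),"tailblack":((138,385),.07),"gripmid":((597,90),.115)}}
for n in T:
  for k,(p,z) in T[n].items():
    w=ray(S[n],cpx(n,p),z);print(n,k,w.round(4),((w[:2]-t)@R*1000).round(1))
E
```

```text
top [ 0.53472848 -0.00986763] 1.3401106185667901 [[-1.5, -1.4], [2.8, -0.6], [3.1, 0.7], [-1.3, 0.1], [0.6, -1.4], [-1.3, 1.0], [-2.3, 1.6]]
scene [ 0.53632929 -0.0074878 ] 1.3309459882770571 [[0.6, 0.9], [2.3, -1.5], [-2.4, -2.0], [1.6, 0.4], [-0.7, -1.2], [-2.2, 3.2], [0.7, 0.3]]
[ 0.53552861 -0.00867781] 1.3355201091241102
top band [ 0.5273 -0.0407  0.072 ] [-33.    0.5]
top tip [0.5411 0.0182 0.068 ] [27.4  0.8]
top tailtop [ 0.5055 -0.1343  0.072 ] [-1.292e+02 -1.000e-01]
top pin [0.5588 0.0724 0.12  ] [84.3 -3.7]
top gripmid [0.4987 0.0977 0.12  ] [94.9 60.6]
top gripend [0.4793 0.1055 0.115 ] [97.9 81.3]
scene band [ 0.5314 -0.0403  0.07  ] [-31.7  -3.3]
scene tailblack [ 0.5088 -0.1365  0.07  ] [-130.6   -3.8]
scene gripmid [0.4966 0.102  0.115 ] [98.6 63.7]
```

The tube candidates in the top view are the two loose longer look-alikes at (392,180) and (375,286), and the one lying in the trough at (303,218). The trough one is also the smallest. The look-alike for the lever and block is the blue box with a yellow stick at (70,147). The crop shows the chosen tube in the grey stand with its red band, its black tail to the right, and the blue block with the yellow grip to the left.

```bash
cat >> h.py <<'E'
def goal(xyz,yaw,st):
    R=st["tool_rot"]; d=R.T@(np.array(xyz)-st["ee_pos"])/0.4
    y=np.arctan2(R[1,0],R[0,0]); dy=(yaw-y+np.pi)%(2*np.pi)-np.pi
    G=np.array([[np.cos(yaw),np.sin(yaw),0],[np.sin(yaw),-np.cos(yaw),0],[0,0,-1.]])
    rv=cv2.Rodrigues(R.T@G)[0].ravel()/(2*np.pi)
    return d.round(4),rv.round(4)
def cl(x,y,z):
    c=np.load("clamp.npz"); w=c["R"]@[x,y]+c["t"]; return [*w,z]
E
python3 - <<'E'
from h import *
from station import env
st=env.sense()
print(goal([.5,.2,.2],1.3355,st)); print(goal(cl(-.165,0,.2),1.3355,st),cl(-.165,0,.2))
E
```

```text
(array([-0.552 ,  1.0156,  0.077 ]), array([-0.    ,  0.0003, -0.016 ]))
(array([-1.4257,  1.3128,  0.0785]), array([-0.    ,  0.0003, -0.016 ])) [np.float64(0.49706519798376136), np.float64(-0.16913206029924616), 0.2]
```

```bash
python3 -m creep '{"slide":[[-0.55,0.95,0.05],[-0.55,0.95,0.05],[-0.55,0.95,0.05],[-0.55,0.95,0.05],[-0.55,0.95,0.05],[-0.55,0.95,0.05],[-0.55,0.95,0.05],[-0.55,0.95,0.05],[-0.55,0.95,0.05],[-0.55,0.95,0.05],[-0.55,0.95,0.05],[-0.55,0.95,0.05],[-0.55,0.95,0.05]],"turn":[[0,0,-0.016],[0,0,-0.016],[0,0,-0.016],[0,0,-0.016],[0,0,-0.016],[0,0,-0.016],[0,0,-0.016],[0,0,-0.016],[0,0,-0.016],[0,0,-0.016],[0,0,-0.016],[0,0,-0.016],[0,0,-0.016]]}' -1
python3 - <<'E'
from h import *
from station import env
st=env.sense()
print(st['joint_positions'],goal(cl(-.165,0,.15),1.3355,st))
E
```

```text
t: 1.18
ee_pos: [0.476, 0.2089, 0.2107]
tool_rot: [[0.236, 0.972, -0.001], [0.972, -0.236, 0.0], [-0.0, -0.001, -1.0]]
ft_force: [-0.5, -0.0, 0.4]
opening: -0.0001
[ 2.91216918e-01  2.73177448e-01 -1.19671808e-01  1.17931984e+00
  5.30730779e-04  5.29368685e-01] (array([-0.906 ,  0.2744,  0.1515]), array([-0.0002,  0.    , -0.0005]))
```

```bash
python3 -m creep '{"slide":[[-0.906,0.274,0.15],[-0.906,0.274,0.15],[-0.906,0.274,0.15],[-0.906,0.274,0.15],[-0.906,0.274,0.15],[-0.906,0.274,0.15],[-0.906,0.274,0.15],[-0.906,0.274,0.15],[-0.906,0.274,0.15],[-0.906,0.274,0.15],[-0.906,0.274,0.15],[-0.906,0.274,0.15]],"turn":[[0,0,0],[0,0,0],[0,0,0],[0,0,0],[0,0,0],[0,0,0],[0,0,0],[0,0,0],[0,0,0],[0,0,0],[0,0,0],[0,0,0]]}'
python3 - <<'E'
from h import *
from station import env
st=env.sense()
print(goal(cl(-.165,0,.061),1.3355,st))
for n in ("scene","top"):
    s=env.snapshot(n); p=s["pixels"][:,:,::-1]
    c=p[100:300,150:410]; cv2.imwrite(f"pics/{n}1.png",cv2.resize(c,None,fx=3,fy=3,interpolation=cv2.INTER_CUBIC))
E
```

```text
t: 2.18
ee_pos: [0.4975, -0.1665, 0.1511]
tool_rot: [[0.233, 0.973, -0.001], [0.973, -0.233, 0.002], [0.001, -0.001, -1.0]]
ft_force: [0.1, -0.1, -0.2]
opening: 0.0001
(array([-0.007 ,  0.0007,  0.2251]), array([-0.0002, -0.0002,  0.0001]))
```

View pics/scene1.png

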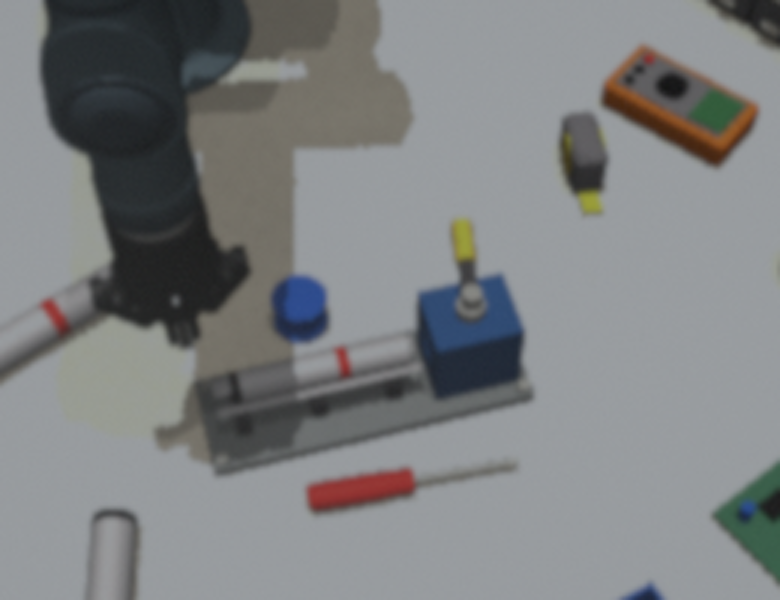

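View pics/top1.png

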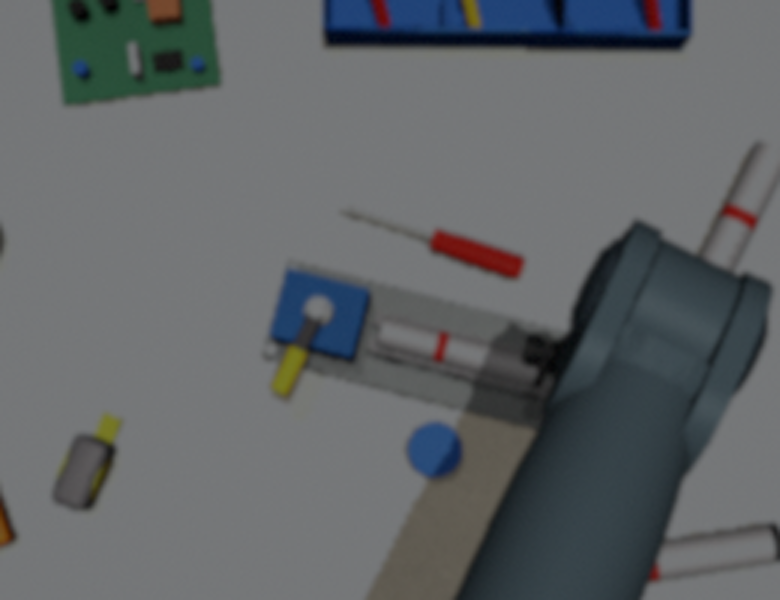

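The scene crop shows the closed fingers at (185,335), clear of the tube tail at (235,388). The band is at (343,362) and still visible beside the arm in both views. Next I descend behind the tail.

```bash
python3 -m creep '{"slide":[[-0.007,0,0.1],[-0.007,0,0.16],[-0.007,0,0.2],[-0.007,0,0.224],[-0.007,0,0.224],[-0.007,0,0.224]],"turn":[[0,0,0],[0,0,0],[0,0,0],[0,0,0],[0,0,0],[0,0,0]]}'
python3 - <<'E'
from h import *
from station import env
st=env.sense()
print(goal(cl(-.165,0,.061),1.3355,st),st['ft_force'])
for n in ("scene",):
    s=env.snapshot(n); p=s["pixels"][:,:,::-1]
    c=p[165:260,205:335]; cv2.imwrite(f"pics/{n}2.png",cv2.resize(c,None,fx=6,fy=6,interpolation=cv2.INTER_CUBIC))
E
```

```text
t: 2.78
ee_pos: [0.4974, -0.1696, 0.0621]
tool_rot: [[0.231, 0.973, -0.0], [0.973, -0.231, 0.0], [0.0, -0.0, -1.0]]
ft_force: [-0.4, 0.5, -0.1]
opening: -0.0002
(array([ 0.0008, -0.001 ,  0.0027]), array([-0.    , -0.    ,  0.0003])) [-0.39186387  0.53627875 -0.13326886]
```

View pics/scene2.png

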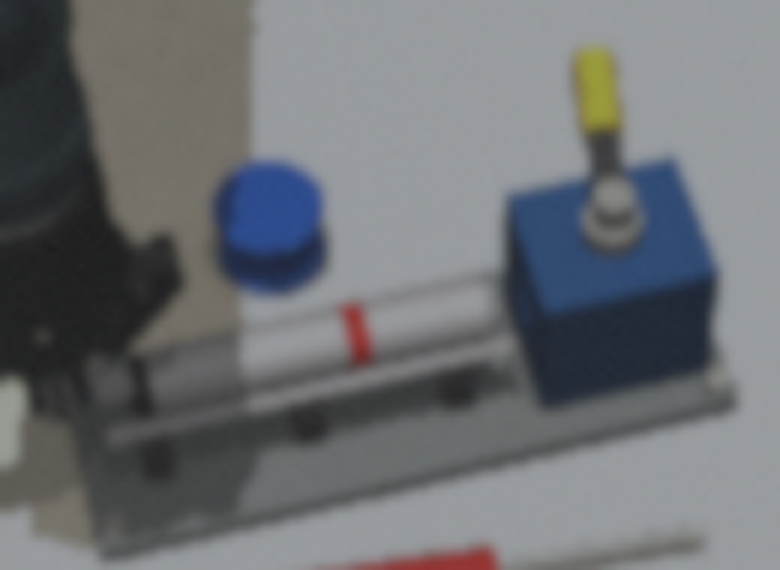

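```bash
python3 -m creep '{"slide":[[0.0125,0,0],[0.025,0,0],[0.0375,0,0],[0.05,0,0],[0.0625,0,0],[0.075,0,0],[0.0875,0,0],[0.1,0,0],[0.1125,0,0],[0.125,0,0],[0.1375,0,0],[0.15,0,0],[0.1625,0,0],[0.175,0,0],[0.18,0,0],[0.185,0,0],[0.185,0,0],[0.185,0,0]],"turn":[[0,0,0],[0,0,0],[0,0,0],[0,0,0],[0,0,0],[0,0,0],[0,0,0],[0,0,0],[0,0,0],[0,0,0],[0,0,0],[0,0,0],[0,0,0],[0,0,0],[0,0,0],[0,0,0],[0,0,0],[0,0,0]]}'
python3 - <<'E'
from h import *
from station import env
st=env.sense()
c=np.load("clamp.npz");print((st['ee_pos'][:2]-c['t'])@c['R'],st['ee_pos'],st['ft_force'])
for n in ("scene","top"):
    s=env.snapshot(n); np.savez(n+"3.npz",**s);p=s["pixels"][:,:,::-1]
    a,b=(165,205) if n=="scene" else (180,225)
    k=p[a:a+85,b:b+130]; cv2.imwrite(f"pics/{n}3.png",cv2.convertScaleAbs(cv2.resize(k,None,fx=6,fy=6,interpolation=cv2.INTER_CUBIC),alpha=1.4))
E
```

```text
t: 4.33
ee_pos: [0.5149, -0.0988, 0.0619]
tool_rot: [[0.233, 0.972, 0.001], [0.972, -0.233, -0.0], [0.0, 0.001, -1.0]]
ft_force: [0.2, -4.3, 3.2]
opening: -0.0
[-0.09243492 -0.00097267] [ 0.51492683 -0.09879289  0.06191933] [ 0.16043033 -4.34310273  3.15027862]
```

View pics/scene3.png

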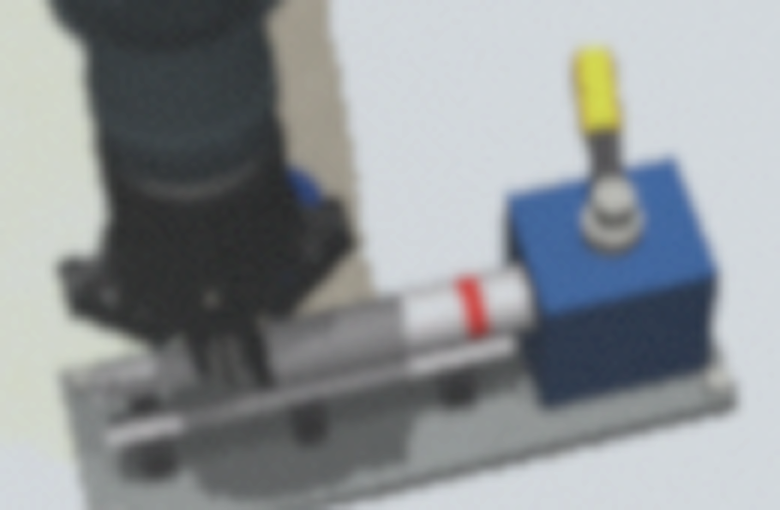

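View pics/top3.png

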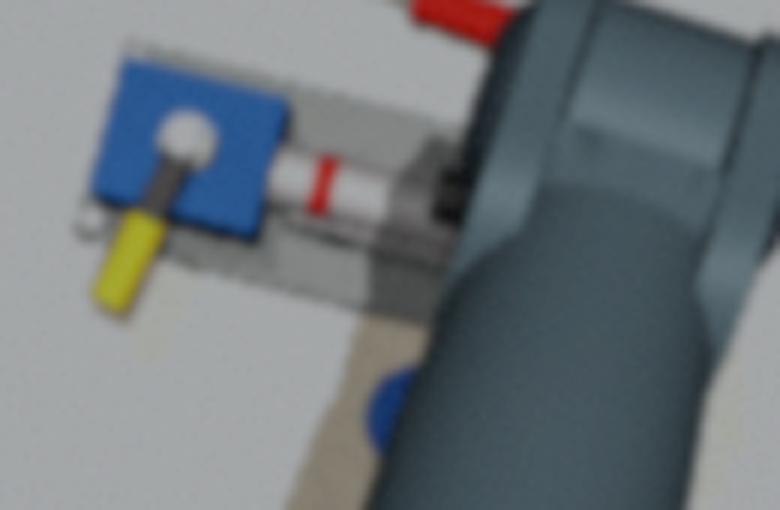

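```bash
python3 - <<'E'
from h import *
S={n:dict(np.load(n+"3.npz")) for n in("top","scene")}
c=np.load("clamp.npz")
for n,ps in {"top":[("band",(323,185),.075),("facetop",(290,97),.095),("facetop",(258,240),.095)],"scene":[("band",(473,306),.071),("facetop",(508,195),.095),("facetop",(548,315),.095)]}.items():
  for k,p,z in ps: print(n,k,((ray(S[n],cpx(n,p),z)[:2]-c['t'])@c['R']*1000).round(1))
# red mask centroid
for n in S:
  p=S[n]["pixels"].astype(int);m=(p[:,:,0]-np.maximum(p[:,:,1],p[:,:,2])>40)
  ys,xs=np.nonzero(m); 
  a=(165,205) if n=="scene" else (180,225)
  k=(ys>a[0]+15)&(ys<a[0]+70)&(xs>a[1]+(70 if n=="scene" else 40))&(xs<a[1]+(90 if n=="scene" else 65))
  px=(xs[k].mean(),ys[k].mean());print(n,k.sum(),px,((ray(S[n],px,.073)[:2]-c['t'])@c['R']*1000).round(1))
E
```

```text
top band [20.   0.6]
top facetop [ 44.4 -33.7]
top facetop [42.2 34.7]
scene band [21.2 -4.8]
scene facetop [48.1 32.7]
scene facetop [ 46.9 -33.4]
top 28 (np.float64(278.35714285714283), np.float64(210.64285714285714)) [20.1  1.1]
scene 32 (np.float64(283.34375), np.float64(215.3125)) [20.9 -5.2]
```

```bash
python3 -m creep '{"slide":[[0.01,0,0],[0.02,0,0],[0.03,0,0],[0.04,0,0],[0.045,0,0],[0.045,0,0],[0.045,0,0]],"turn":[[0,0,0],[0,0,0],[0,0,0],[0,0,0],[0,0,0],[0,0,0],[0,0,0]]}'
cat > look.py <<'E'
from h import *
from station import env
import sys
t=sys.argv[1]
st=env.sense()
c=np.load("clamp.npz");print((st['ee_pos'][:2]-c['t'])@c['R'],st['ee_pos'],st['ft_force'])
for n in ("scene","top"):
    s=env.snapshot(n); np.savez(n+t+".npz",**s);p=s["pixels"][:,:,::-1]
    a,b=(185,255) if n=="scene" else (185,235)
    k=p[a:a+55,b:b+75]; cv2.imwrite(f"pics/{n}{t}.png",cv2.convertScaleAbs(cv2.resize(k,None,fx=10,fy=10,interpolation=cv2.INTER_CUBIC),alpha=1.4))
E
python3 look.py 4
```

```text
t: 5.02
ee_pos: [0.5186, -0.0809, 0.0616]
tool_rot: [[0.233, 0.972, -0.0], [0.972, -0.233, 0.001], [0.001, -0.0, -1.0]]
ft_force: [0.1, -3.1, 2.7]
opening: -0.0003
[-0.07422322 -0.00038618] [ 0.51860186 -0.08094621  0.06156271] [ 0.06297137 -3.07807111  2.68517567]
```

View pics/scene4.png

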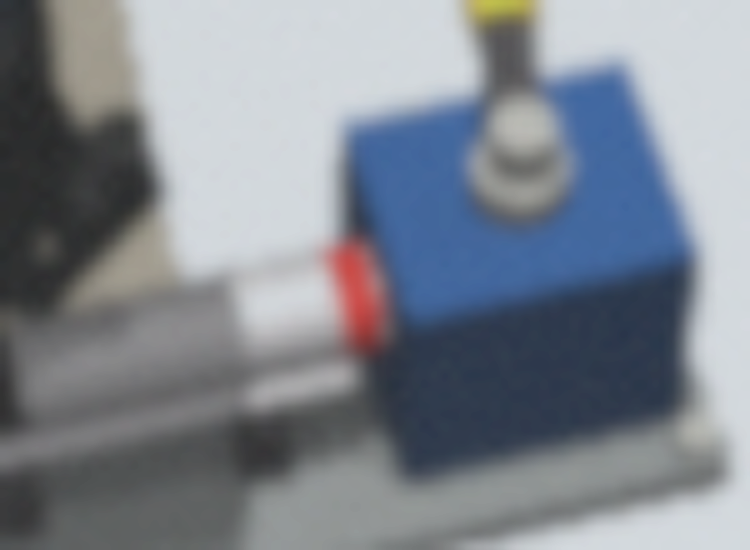

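View pics/top4.png

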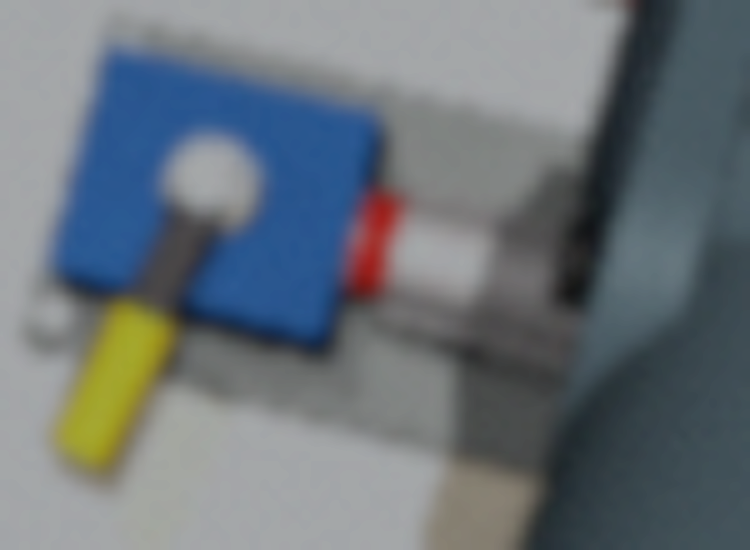

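In the top crop the whole band, from about 355 to 398, sits right against the block face, so about 5–6 mm remain. In the scene crop a sliver of white still shows ahead of the band at (385,290).

```bash
python3 -m creep '{"slide":[[0.005,0,0],[0.01,0,0],[0.014,0,0],[0.014,0,0],[0.014,0,0]],"turn":[[0,0,0],[0,0,0],[0,0,0],[0,0,0],[0,0,0]]}'
python3 look.py 5
```

```text
t: 5.53
ee_pos: [0.5198, -0.0752, 0.0615]
tool_rot: [[0.233, 0.973, -0.0], [0.973, -0.233, 0.001], [0.001, -0.001, -1.0]]
ft_force: [0.4, -3.2, 1.9]
opening: -0.0
[-0.06841099 -0.00019421] [ 0.51977008 -0.07524935  0.06152012] [ 0.37653852 -3.15410406  1.87605431]
```

View pics/scene5.png

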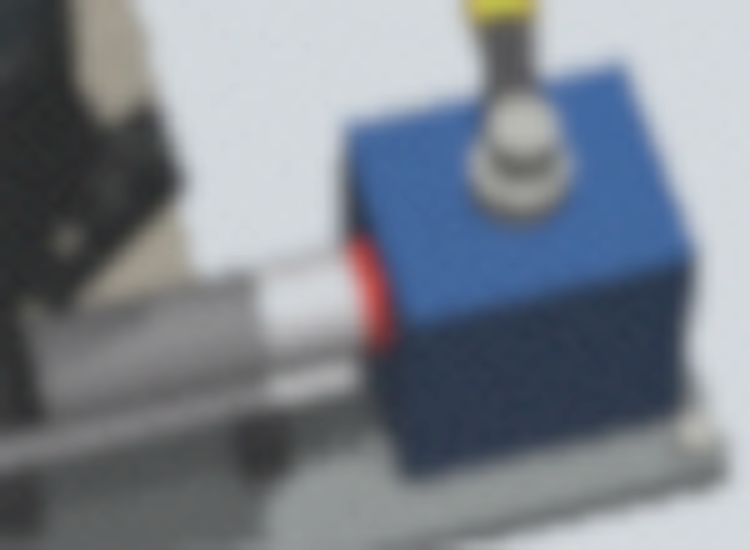

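View pics/top5.png

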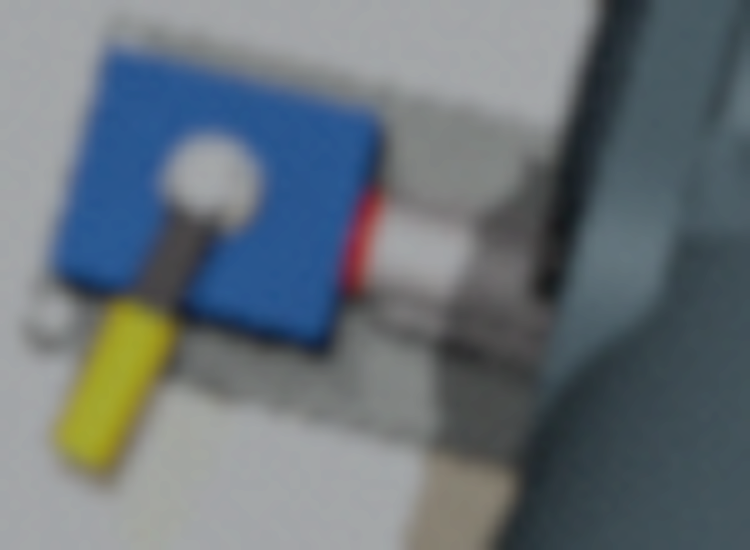

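```bash
cat > prof.py <<'E'
from h import *
import sys
from scipy.ndimage import map_coordinates
c=np.load("clamp.npz");R,t=c["R"],c["t"]
def proj(s,w):
    E=s["extrinsics"];K=s["K"];q=E[:3,:3].T@(np.array(w)-E[:3,3]);return K[0,0]*q[0]/-q[2]+K[0,2],K[1,1]*q[1]/q[2]+K[1,2]
for n,y,z in(("top",0,.075),("top",-.005,.0741),("top",.005,.0741),("scene",0,.075),("scene",-.006,.0737),("scene",-.010,.0712)):
    s=dict(np.load(n+sys.argv[1]+".npz"));p=s["pixels"].astype(float)
    xs=np.arange(.03,.060,.0005);uv=np.array([proj(s,[*(R@[x,y]+t),z]) for x in xs])
    r,g,b=[map_coordinates(p[:,:,i],[uv[:,1],uv[:,0]],order=1) for i in range(3)]
    print(n,y); print(" ".join(f"{x*1000:.0f}:{int(a)},{int(e)},{int(f)}" for x,a,e,f in zip(xs[::2],r[::2],g[::2],b[::2])))
E
python3 prof.py 5
```

```text
top 0
30:116,118,119 31:116,118,119 32:116,118,119 33:116,117,118 34:116,116,117 35:116,114,115 36:116,112,113 37:116,104,105 38:115,97,97 39:114,89,89 40:113,77,78 41:111,65,66 42:109,54,57 43:102,49,58 44:95,44,59 45:87,41,63 46:75,46,73 47:64,50,82 48:53,54,90 49:44,56,94 50:36,59,98 51:31,61,101 52:30,61,102 53:29,62,102 54:28,62,102 55:28,62,102 56:29,61,102 57:29,61,102 58:29,61,102 59:30,61,102
top -0.005
30:112,112,114 31:112,112,113 32:112,112,113 33:112,111,112 34:112,111,112 35:112,109,109 36:112,105,106 37:112,101,102 38:112,93,94 39:111,83,83 40:111,73,73 41:107,63,64 42:103,52,57 43:99,42,50 44:89,40,55 45:79,41,62 46:68,42,70 47:57,46,79 48:47,51,87 49:37,56,95 50:33,58,98 51:30,60,100 52:28,61,103 53:28,61,102 54:29,61,102 55:29,61,102 56:29,61,102 57:29,61,102 58:29,61,101 59:29,61,101
top 0.005
30:111,111,112 31:111,111,113 32:111,111,113 33:111,110,111 34:110,109,110 35:110,107,107 36:111,103,103 37:111,98,99 38:111,91,92 39:111,81,81 40:110,70,70 41:108,60,61 42:104,50,55 43:100,40,49 44:92,36,51 45:82,39,60 46:72,42,69 47:62,46,78 48:51,51,86 49:40,56,93 50:35,58
[... 666 characters left out ...]
 38:146,132,133 39:146,124,125 40:144,111,112 41:143,98,98 42:140,85,85 43:135,73,74 44:129,62,62 45:121,54,55 46:108,51,57 47:95,48,58 48:83,49,64 49:71,53,72 50:59,56,81 51:53,60,89 52:49,64,96 53:46,67,103 54:46,69,106 55:47,71,108 56:47,73,111 57:47,73,111 58:47,73,112 59:48,73,112
scene -0.01
30:133,134,135 31:133,134,135 32:134,134,135 33:134,133,135 34:134,133,135 35:134,132,134 36:134,129,130 37:134,125,126 38:134,120,121 39:134,109,110 40:134,99,99 41:133,88,88 42:129,76,77 43:125,65,65 44:118,56,57 45:108,50,53 46:97,44,50 47:85,44,54 48:72,46,61 49:60,48,68 50:54,53,77 51:50,58,86 52:46,63,94 53:46,66,99 54:46,68,104 55:46,70,108 56:47,72,109 57:47,73,111 58:48,73,112 59:48,73,112
```

Both views now put the mouth about 5 mm ahead of the band's rear edge: the top profile runs from 40 to 45.5 mm and the scene from 40.8 to 46.9 mm, the latter including the lead-in. The depth is within about 1 mm, so I'm backing off, rising and checking.

```bash
python3 -m creep '{"slide":[[-0.02,0,0],[-0.05,0,0],[-0.08,0,0],[-0.08,0,-0.1],[-0.08,0,-0.2],[-0.08,0,-0.28],[-0.08,0,-0.28]],"turn":[[0,0,0],[0,0,0],[0,0,0],[0,0,0],[0,0,0],[0,0,0],[0,0,0]]}'
python3 look.py 6; python3 prof.py 6 | cut -c 1-700
python3 - <<'E'
from h import *
from station import env
print(goal(cl(.055,.065,.17),1.3355,env.sense()))
E
```

```text
t: 6.22
ee_pos: [0.5162, -0.1093, 0.1805]
tool_rot: [[0.234, 0.972, 0.011], [0.972, -0.234, -0.003], [-0.001, 0.011, -1.0]]
ft_force: [0.8, -0.2, -0.0]
opening: -0.0002
[-0.1023956  -0.00467333] [ 0.51620359 -0.10934182  0.18049104] [ 0.75085231 -0.16887682 -0.0296653 ]
top 0
30:116,117,118 31:115,117,118 32:115,117,118 33:115,117,118 34:115,116,117 35:115,113,115 36:115,111,112 37:115,104,105 38:115,97,97 39:115,89,89 40:113,77,78 41:111,66,67 42:108,55,58 43:102,49,58 44:95,43,59 45:86,40,62 46:75,45,72 47:63,50,81 48:53,54,89 49:44,56,93 50:36,59,98 51:31,60,100 52:30,61,101 53:29,61,102 54:29,62,102 55:29,62,102 56:30,62,102 57:30,61,102 58:30,61,102 59:29,60,101
top -0.005
30:112,112,113 31:111,112,113 32:111,112,113 33:112,111,112 34:112,111,112 35:112,108,109 36:112,105,105 37:112,101,101 38:111,93,93 39:110,83,82 40:110,73,72 41:106,62,63 42:102,52,56 43:98,41,49 44:89,40,54 45:78,41,61 46:67,42,70 47:57,47,78 48:47,52,87 49:37,57,95 50:34,59,98 51:32,60,100 52:29,62,102 53:29,62,102 54:29,61,102 55:28,61,101 56:28,61,101 57:28,61,101 58:28,60,101 59:28,60,101
top 0.005
30:11
[... 1011 characters left out ...]
:135,73,74 44:129,63,64 45:121,55,58 46:109,52,58 47:96,49,59 48:84,49,64 49:72,53,73 50:59,57,81 51:53,61,89 52:50,65,97 53:47,68,104 54:47,70,106 55:47,71,108 56:47,73,110 57:48,73,111 58:48,74,112 59:48,74,112
scene -0.01
30:133,133,135 31:133,133,135 32:133,133,135 33:133,133,134 34:133,133,134 35:133,132,133 36:134,128,129 37:134,124,125 38:135,120,121 39:134,110,111 40:134,99,100 41:133,88,88 42:129,77,77 43:125,65,65 44:118,57,58 45:108,51,54 46:97,45,51 47:85,45,54 48:73,47,61 49:61,50,68 50:55,54,77 51:50,59,86 52:46,63,94 53:46,66,99 54:47,69,104 55:47,71,108 56:47,72,109 57:47,73,111 58:48,74,112 59:48,74,112
(array([ 0.3921, -0.1676,  0.0121]), array([ 0.0006, -0.    , -0.0002]))
```

View pics/top6.png

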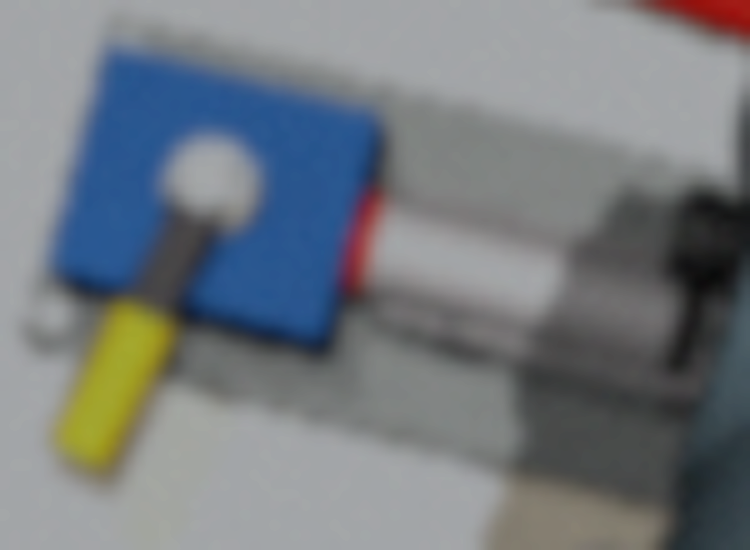

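The tube stayed put: its profile is identical and half the red band shows at (365,240). Next is the lever. I move beside the grip on its trough side, then lower.

```bash
python3 -m creep '{"slide":[[0,-0.05,0],[0.1,-0.16,0.01],[0.2,-0.168,0.012],[0.3,-0.168,0.012],[0.392,-0.168,0.012],[0.392,-0.168,0.012],[0.392,-0.168,0.012],[0.392,-0.168,0.012]],"turn":[[0,0,0],[0,0,0],[0,0,0],[0,0,0],[0,0,0],[0,0,0],[0,0,0],[0,0,0]]}'
python3 look.py 7
python3 - <<'E'
from h import *
from station import env
print(goal(cl(.055,.065,.106),1.3355,env.sense()))
E
```

```text
t: 6.98
ee_pos: [0.4825, 0.0608, 0.1674]
tool_rot: [[0.232, 0.973, -0.003], [0.973, -0.232, -0.001], [-0.001, -0.003, -1.0]]
ft_force: [-1.3, -0.1, 0.2]
opening: 0.0001
[0.05523624 0.06773965] [0.4825314  0.06082757 0.16737304] [-1.26268605 -0.12353717  0.22307045]
(array([0.0016, 0.0057, 0.1548]), array([-0.0003,  0.0001, -0.0003]))
```

```bash
python3 - <<'E'
import numpy as np
r,px=.065,.085
for th in np.arange(.1,1.66,.15):
    d=.010+.013*np.cos(th)+.011*np.sin(th)
    x=px+r*np.sin(th)-d*np.cos(th); y=r*np.cos(th)+d*np.sin(th)
    print(round(th,2),round(x*1e3,1),round(y*1e3,1),"slide from (.055,.065):",round((x-.055)/.4,3),round(-(y-.065)/.4,3))
E
```

```text
0.1 67.6 67.1 slide from (.055,.065): 0.031 -0.005
0.25 76.6 69.2 slide from (.055,.065): 0.054 -0.011
0.4 86.1 70.1 slide from (.055,.065): 0.078 -0.013
0.55 96.1 69.4 slide from (.055,.065): 0.103 -0.011
0.7 106.2 67.1 slide from (.055,.065): 0.128 -0.005
0.85 116.1 63.1 slide from (.055,.065): 0.153 0.005
1.0 125.5 57.2 slide from (.055,.065): 0.176 0.019
1.15 134.0 49.7 slide from (.055,.065): 0.197 0.038
1.3 141.2 40.6 slide from (.055,.065): 0.215 0.061
1.45 146.8 30.2 slide from (.055,.065): 0.23 0.087
1.6 150.6 18.7 slide from (.055,.065): 0.239 0.116
```

View pics/scene7.png

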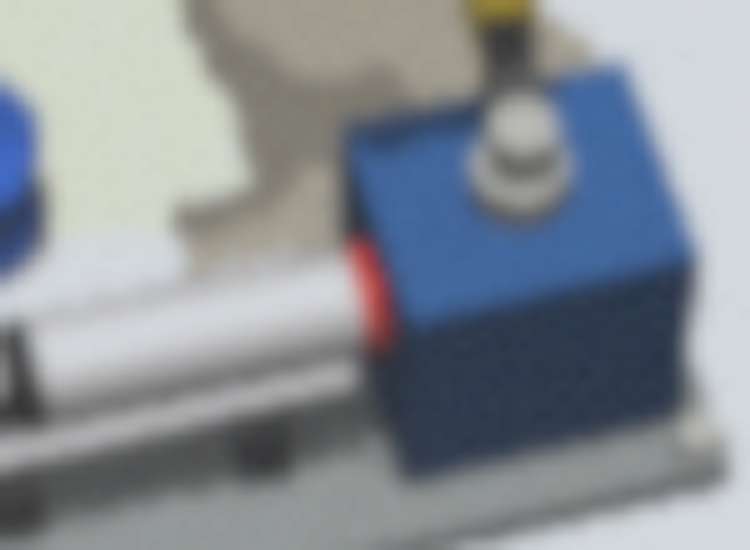

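```bash
python3 -m creep '{"slide":[[0.002,0.006,0.05],[0.002,0.006,0.1],[0.002,0.006,0.14],[0.002,0.006,0.155],[0.002,0.006,0.155],[0.002,0.006,0.155]],"turn":[[0,0,0],[0,0,0],[0,0,0],[0,0,0],[0,0,0],[0,0,0]]}'
cat > look2.py <<'E'
from h import *
from station import env
import sys
t=sys.argv[1]
st=env.sense()
c=np.load("clamp.npz");print((st['ee_pos'][:2]-c['t'])@c['R'],st['ee_pos'],st['ft_force'])
ims=[]
for n in ("scene","top"):
    s=env.snapshot(n); np.savez(n+t+".npz",**s);p=s["pixels"][:,:,::-1]
    a,b=(150,240) if n=="scene" else (165,205)
    k=p[a:a+100,b:b+100]; ims.append(cv2.convertScaleAbs(cv2.resize(k,None,fx=4,fy=4,interpolation=cv2.INTER_CUBIC),alpha=1.4))
cv2.imwrite(f"pics/both{t}.png",np.hstack(ims))
E
python3 look2.py 8
```

```text
t: 7.58
ee_pos: [0.4861, 0.0605, 0.107]
tool_rot: [[0.235, 0.972, -0.001], [0.972, -0.235, 0.0], [-0.0, -0.001, -1.0]]
ft_force: [0.1, 0.8, 0.9]
opening: 0.0002
[0.05579321 0.06421738] [0.48608647 0.06054811 0.10702515] [0.08919037 0.81330554 0.87149014]
```

View pics/both8.png

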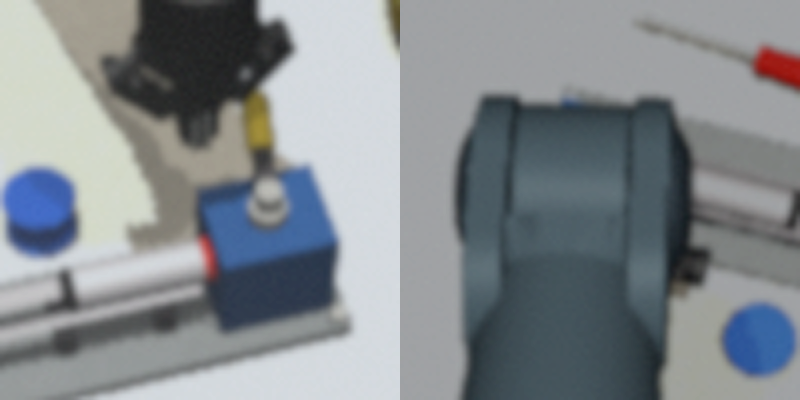

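```bash
python3 -m creep '{"slide":[[0.015,-0.003,0],[0.031,-0.005,0],[0.043,-0.008,0],[0.054,-0.011,0],[0.066,-0.012,0],[0.078,-0.013,0],[0.09,-0.012,0],[0.103,-0.011,0],[0.115,-0.008,0],[0.128,-0.005,0],[0.14,0,0],[0.153,0.005,0],[0.165,0.012,0],[0.176,0.019,0],[0.187,0.028,0],[0.197,0.038,0],[0.206,0.049,0],[0.215,0.061,0],[0.215,0.061,0]],"turn":[[0,0,0],[0,0,0],[0,0,0],[0,0,0],[0,0,0],[0,0,0],[0,0,0],[0,0,0],[0,0,0],[0,0,0],[0,0,0],[0,0,0],[0,0,0],[0,0,0],[0,0,0],[0,0,0],[0,0,0],[0,0,0],[0,0,0]]}'
python3 look2.py 9
```

```text
t: 9.27
ee_pos: [0.5313, 0.1401, 0.1068]
tool_rot: [[0.233, 0.973, 0.001], [0.973, -0.233, 0.001], [0.001, 0.001, -1.0]]
ft_force: [-0.2, -2.0, 0.0]
opening: -0.0001
[0.14371755 0.03880406] [0.53129583 0.14012599 0.10684348] [-0.16579391 -2.00712409  0.00333293]
```

View pics/both9.png

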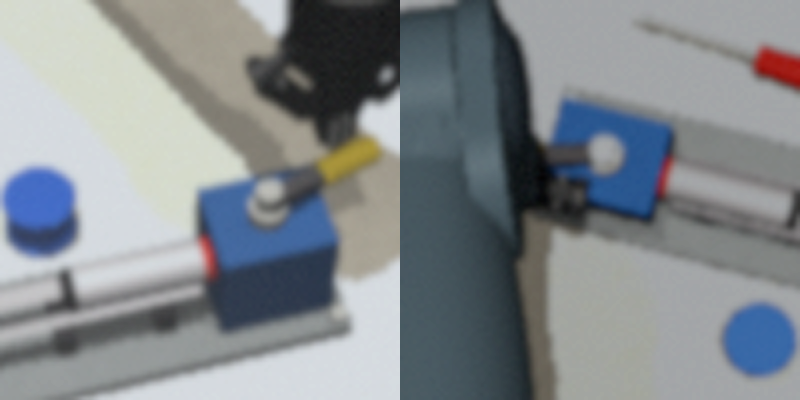

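The lever now points nearly along the block, with the grip at (350,158) in the scene half, and the fingers are behind it. I finish the swing gently.

```bash
python3 -m creep '{"slide":[[0.008,0.012,0],[0.013,0.024,0],[0.017,0.035,0],[0.02,0.045,0],[0.02,0.045,0],[0.02,0.045,0]],"turn":[[0,0,0],[0,0,0],[0,0,0],[0,0,0],[0,0,0],[0,0,0]]}'
python3 look2.py 10
```

```text
t: 9.87
ee_pos: [0.5504, 0.1433, 0.1071]
tool_rot: [[0.233, 0.972, 0.002], [0.972, -0.233, 0.001], [0.001, 0.001, -1.0]]
ft_force: [0.5, 0.2, 0.5]
opening: -0.0002
[0.15121652 0.02093493] [0.55042077 0.14325287 0.1071055 ] [0.46746565 0.24712662 0.50235775]
```

View pics/both10.png

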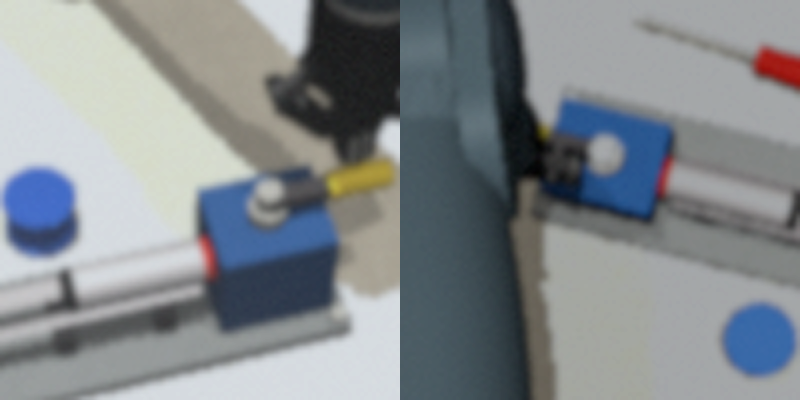

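```bash
python3 -m creep '{"slide":[[0,0.005,0],[0,0.01,0],[0,0.01,0]],"turn":[[0,0,0],[0,0,0],[0,0,0]]}'
python3 -m creep '{"slide":[[0,0.004,0],[0,0.008,0],[0,0.008,0]],"turn":[[0,0,0],[0,0,0],[0,0,0]]}'
python3 look2.py 11
```

```text
t: 10.22
ee_pos: [0.551, 0.1429, 0.1069]
tool_rot: [[0.232, 0.973, -0.004], [0.973, -0.232, 0.002], [0.001, -0.005, -1.0]]
ft_force: [-7.5, 1.4, 4.4]
opening: 0.0001
t: 10.47
ee_pos: [0.5512, 0.1428, 0.1066]
tool_rot: [[0.232, 0.973, -0.009], [0.973, -0.232, 0.003], [0.001, -0.01, -1.0]]
ft_force: [-13.8, 2.4, 9.4]
opening: 0.0003
[0.15095859 0.02010727] [0.5511655  0.1428091  0.10661601] [-13.84036324   2.43247762   9.40929788]
```

View pics/both11.png

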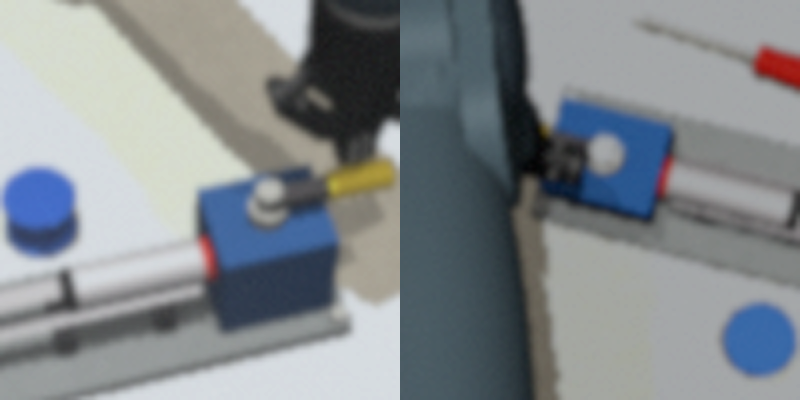

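The force rose to 14 N with no further motion, so the lever is on its stop. I back off in +y, rise, and check.

```bash
python3 -m creep '{"slide":[[0,-0.02,0],[0,-0.06,0],[0,-0.1,0],[0,-0.13,-0.05],[0,-0.15,-0.15],[0,-0.2,-0.25],[0,-0.3,-0.3],[0,-0.35,-0.3],[0,-0.35,-0.3],[0,-0.35,-0.3]],"turn":[[0,0,0],[0,0,0],[0,0,0],[0,0,0],[0,0,0],[0,0,0],[0,0,0],[0,0,0],[0,0,0],[0,0,0]]}'
python3 look2.py 12; python3 prof.py 12|cut -c 1-480; python3 - <<'E'
from h import *
c=np.load("clamp.npz")
for n in("top","scene"):
    s=dict(np.load(n+"12.npz"));p=s["pixels"].astype(int);m=((np.minimum(p[:,:,0],p[:,:,1])-p[:,:,2])>40).astype(np.uint8)
    k,l,st,ce=cv2.connectedComponentsWithStats(m)
    for i in range(1,k):
        if st[i,4]>15: print(n,st[i,4],ce[i],((ray(s,ce[i],.118)[:2]-c['t'])@c['R']*1000).round(1))
E
```

```text
t: 11.4
ee_pos: [0.4201, 0.1743, 0.2278]
tool_rot: [[0.232, 0.973, 0.003], [0.973, -0.232, 0.0], [0.001, 0.003, -1.0]]
ft_force: [0.7, -0.7, 0.0]
opening: -0.0001
[0.15102104 0.15487917] [0.42012112 0.17428672 0.22784441] [ 0.74728299 -0.7410169   0.03006022]
top 0
30:114,116,117 31:114,115,117 32:114,115,117 33:114,115,117 34:114,114,116 35:114,112,113 36:114,110,111 37:114,103,103 38:113,96,96 39:113,89,88 40:111,77,77 41:109,65,65 42:107,53,56 43:101,48,57 44:94,43,58 45:86,40,62 46:74,44,71 47:62,48,80 48:51,52,88 49:43,55,92 50:35,58,96 51:30,60,99 52:29,60,100 53:29,60,100 54:28,60,100 55:28,60,100 56:28,60,100 57:28,59,100 58:28,59,100 59:28,59,100
top -0.005
30:111,111,112 31:111,110,112 32:111,110,111 33:111,110,111 34:111,109,110 35:111,107,107 36:111,104,104 37:111,100,100 38:111,92,92 39:110,82,81 40:109,72,71 41:105,61,62 42:101,50,55 43:96,40,48 44:88,39,53 45:77,40,61 46:67,41,69 47:56,46,77 48:46,51,85 49:36,55,93 50:33,57,96 51:31,59,98 52:29,61,101 53:29,61,101 54:28,60,101 55:28,60,100 56:28,60,100 57:27,59,100 58:27,59,100 59:27,59,100
top 0.005
30:109,109,110 31:
[... 1404 characters left out ...]
,75,76 43:122,64,64 44:116,55,57 45:106,50,53 46:96,44,50 47:84,44,53 48:72,46,60 49:60,48,67 50:55,53,76 51:50,58,85 52:46,62,93 53:46,65,98 54:47,68,102 55:47,70,106 56:47,71,107 57:47,71,108 58:47,72,109 59:48,72,109
top 94 [304.44680851  93.21276596] [  29.6 -333.1]
top 317 [ 12.54574132 134.43533123] [789.4 -18.6]
top 96 [233.57291667 197.19791667] [147.1  -0.4]
top 31 [126.87096774 238.        ] [401.5 180.4]
top 25 [137.04 284.52] [340.2 295.1]
scene 41 [393.31707317 143.14634146] [380.5 116.8]
scene 230 [543.4 145.7] [785.1  -8.7]
scene 42 [346.19047619 166.9047619 ] [221.7  71.7]
scene 95 [329.62105263 193.76842105] [148.4  -1.8]
scene 122 [329.90163934 341.59016393] [  20.8 -374.1]
```

View pics/both12.png

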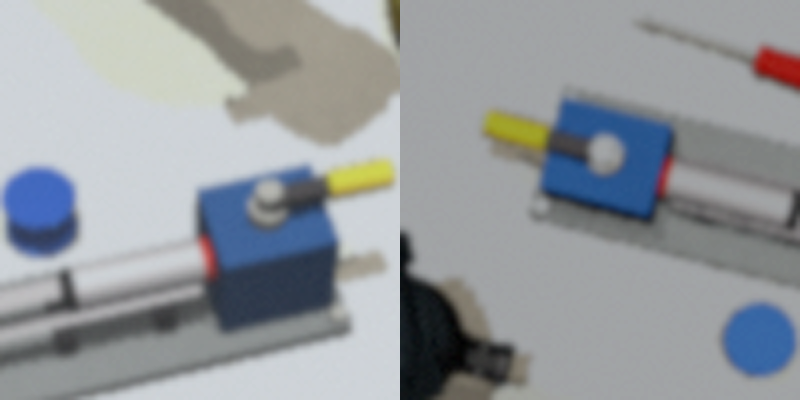

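The grip now stands at (147–148, about -1) mm in the stand's frame, so the lever points along +x at its stop. The tube profile is unchanged and the arm touches nothing.

```bash
python3 - <<'E'
from station import env
print(env.sign_off())
E
```

```text
the job is handed in; nothing more can be done
None
```

The tube is in the bore with the mouth at its red band, the lever is locked at its stop, and I handed the job in at about 11.4 s. The sign-off gave no verdict.

- **What I did:** I pushed the tube in from its tail with the closed fingers, in three stages with a look after each. I then backed away, swung the lever round from its trough side, and pulled clear.
- **Depth:** Taking the band's rear edge as 5 mm behind its middle, I estimate the mouth is within about 1 mm of the band's middle. The top view shows the rear edge 5.4–6 mm before the mouth. The scene view shows 6.1 mm, which includes part of the lead-in. The picture of the tube at the mouth was the same before and after locking.
- **Lever:** It stopped moving while the push force rose to about 14 N. Both views put its grip at about (148, -1) mm in the stand's frame, which matches the stop at about 1.57 rad.
- **Other things on the bench:** The robot was clear of everything at the end, with under 1.1 N on the wrist. The fingers never came near the other things. The spool and screwdriver look unmoved in the last crop, but I did not measure any of the other items.
- **Disagreement:** The two cameras differed by about 2–4 mm on the position of the block's face, close to their stated calibration. I therefore relied on the band relative to the mouth within each picture.

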